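# Charge the pigment-mill cup from the ball hopper

## Robot

A 6-joint arm with a two-finger parallel gripper is mounted at the origin on the work surface. World frame = base frame: x ahead of the robot, y to its left, z up, the work surface at z = 0. Lengths are in m, angles in rad, forces in N, time in s.
With the tool pointing down it reaches from about 0.35 to 0.775 m from the base axis. Payload 5.5 kg.
Tool frame: the origin (TCP) lies at the very end of the fingers, on their centre line; the grasp point (between the pads) lies 19 mm behind it; z points along the fingers, y is the direction in which the jaws open and shut (so a half turn about z gives the same grasp; the last joint's range is limited). The gripper opens to 85 mm and grips with 20 to 120 N. Pads are 22 mm wide; open, the fingers measure 114 mm over their backs; the gripper's body (76 mm by 85 mm) begins 54 mm behind the grasp point. The pads swing forward as they close: fully open they stand 13 mm farther back than shut.
Start: joints at [1.111, 0.313, 0.046, 1.304, 0, 1.431], TCP at [0.181, 0.546, 0.231] pointing down, gripper open.
Joint ranges: [-2.76, 2.76], [-0.86, 1.69], [-1.03, 1.26], [-2.2, 2.34], [-1.47, 1.5], [-3.14, 3.14]. Speed limits (rad/s): [2.57, 2.57, 3.14, 3.14, 3.14, 3.14].

## Interface

Orientations are given as a unit quaternion [w, x, y, z].
In Python, from workcell import env gives the robot as it stands. The module is installed in compiled form; this text tells all that it offers.
- The arm moves only by the shell command python3 -m pendant 'ROWS' [FORCE]. ROWS is JSON, a list of rows, each an object with "fingers": the finger opening in mm, from 0 to 85.4; "delta_pos": the shift along the tool's x, y, z in mm, a list of three; "angular": the turn, a rotation vector about the tool's x, y, z in rad, a list of three. In form: [{"fingers": fingers, "delta_pos": [x, y, z], "angular": [ax, ay, az]}, ...]. A call has 1 to 12 rows; each row shifts and turns the commanded pose from where the row before left it, along the tool's axes as they then stand; what a row does not reach is not made up. A row lasts 1/10 s, in which the tool goes at most 50 mm and 8.59 degrees, less where a joint would pass 70% of its speed; a pose out of reach is approached as far as the arm can. A call is refused whole if a number of a shift passes 50 or a number of a turn 0.15, either way. A call with a gripper value outside its range is refused whole. The fingers move at their own pace and stop on an object; FORCE is the grip in N (left out, the last holds). Time passes only in rows, so rows that do not move let the fingers close. It gives the time, the measured TCP pose, the force and the opening at its end, in the units of the state.
- env.get_state(): the state, without advancing time (a new reading comes with each control period).
- env.read_camera(name): name is "scene" or "top" or "wrist"; returns the picture (400x640x3 uint8, blue, green, red); there is no depth.
- env.camera_params(name): a dict with "fx", "fy", "cx", "cy" (pixels), "k1" (the pictures are not rectified: a ray, as slopes to the right and down, at radius r is drawn at 1 + k1 r^2 times it, then the intrinsics apply), "view" (4x4, takes a point from world to camera coordinates). Camera axes: x right, y up, looking along -z (the intrinsics and any distortion apply to the point x, -y, -z); pixel columns grow to the right and rows downward; lengths in m; the calibration is good to about 2 mm. A picture is of the moment at which its call begins: read the wrist's pose just before it. camera_params takes no time and is no camera call; for the wrist camera it gives the pose at the moment of the call.
- env.hand_in(): hands the job in, once; it reports no verdict.
The state is a dict: "clock": time; "joint_pos": joint angles; "qvel": joint speeds; "tau": joint torques, N m; "tcp_pos": TCP position; "orientation": TCP orientation; "wrist_force": force on the tool from outside, world axes, zero at the start; "ft_torque": the same for the moment, N m; "finger_gap": finger opening in m.
Only numpy, scipy, OpenCV 4.12 (cv2) and the standard library are available. Lean on these libraries where they do the work, as an engineer would, in place of code of your own. Each camera call takes 0.05 s, during which the arm holds its last target. There are 200 camera calls.

## Task

Stand the large steel cup with the straight handle upright on the table, centred under the outlet of the clear ball hopper, and let go of it. Then pull the hopper's shutter all the way out by its wooden knob so that all three steel balls fall into the cup, and push the shutter fully shut again. Leave the cup standing under the outlet with the balls in it.

Things in the scene. Friction and masses are not known exactly. Their poses are not given: they have to be found in the camera images.
- hopper: fixed clear funnel, 100 mm square and open at the top (z 212 mm), on a 20 mm column 85 mm behind (+x; 230 mm tall, foot plate from x +60 mm). Origin: on the table straight below the outlet (44 mm square), marked by a flat cork spot 110 mm across. z up; +x points away from the robot within 15 degrees. Nothing but the cup's place below z 100 mm; front and sides there are open
- shutter (a joint): slide of the steel shutter (z 108 to 112 mm) that closes the outlet, along the hopper's +y (m): 0 fully shut, 0.060 fully open (stop); starts within 4 mm of shut. Pulling the knob away from the hopper opens it. Friction about 2 N, it stays where it is left; the balls drop within 1 s once it is wide open
- shutter_knob (a point): point in the upright pale wooden knob on the shutter's strap, 20 x 20 mm square and 43 mm tall (z 112 to 155 mm), sides along the hopper's axes. The point is on its axis, at z 140 mm, at x 0 and y = 125 mm + joint value in the hopper's frame; below the knob is the strap, 16 mm wide
- cup: loose round steel cup, the larger of two with handles: 60 mm tall, 90 mm across the rim, wall 3.5 mm, about 120 g. Origin: centre of its underside, z up. A straight level handle, 14 mm wide, 12 mm high (z 45 to 57 mm), runs along -x to 165 mm from the cup's axis; held 105 to 140 mm out, the gripper clears the hopper. Starts right (-y) of the hopper, handle towards the robot
- ball_1: polished steel milling ball, 20 mm in diameter, 33 g; the origin is its centre. At the start the three balls lie side by side on the closed shutter in the hopper's throat and are not to be handled directly
- ball_2: polished steel milling ball, 20 mm in diameter, 33 g; the origin is its centre. At the start the three balls lie side by side on the closed shutter in the hopper's throat and are not to be handled directly
- ball_3: polished steel milling ball, 20 mm in diameter, 33 g; the origin is its centre. At the start the three balls lie side by side on the closed shutter in the hopper's throat and are not to be handled directly
Mind the look-alikes: they are no part of the job. Leave any green or turquoise look-alike of the cup alone.

How it is judged:
By the outcome, as a careful person would: the job done as asked, in the order asked, and still so for the second after the job is handed in, with the robot touching nothing.
It also fails if it takes over 54 s, if anything falls off the work surface, if the arm or the gripper's body presses on something with over 40 N, if the wrist force passes 120 N, or if a joint passes its speed limit or range.

## Working session

There is one attempt and no reset: what is moved stays moved. The work goes in short steps, Python scripts to look and compute and a shell command to move; the robot and the scene stay as the last step left them, time stands still between calls to the robot, and variables do not carry over. Pictures are saved under pics/ and viewed, about 8 in all and at most 12, crops included, and the job is handed in when it is done.

```bash
mkdir -p pics; cat > h.py <<'E'
import numpy as np,cv2
from workcell import env
from scipy.spatial.transform import Rotation as R
def ray(name,u,v,P=None):
    p=P or env.camera_params(name); d=np.array([(u-p['cx'])/p['fx'],(v-p['cy'])/p['fy']])
    s=d.copy()
    for _ in range(20): s=d/(1+p['k1']*(s@s))
    V=np.array(p['view']); c=np.array([s[0],-s[1],-1.]); 
    return -V[:3,:3].T@V[:3,3], V[:3,:3].T@c
def onz(name,u,v,z,P=None):
    o,d=ray(name,u,v,P); return o+d*(z-o[2])/d[2]
def proj(name,X,P=None):
    p=P or env.camera_params(name); V=np.array(p['view']); c=V[:3,:3]@np.array(X)+V[:3,3]
    s=np.array([c[0],-c[1]])/-c[2]; s=s*(1+p['k1']*(s@s)); return s*[p['fx'],p['fy']]+[p['cx'],p['cy']]
def snap(name,f):
    P=env.camera_params(name); im=env.read_camera(name); cv2.imwrite('pics/'+f,im); return im,P
def st():
    s=env.get_state(); print(s['clock'],np.round(s['tcp_pos'],4),'gap',s['finger_gap'],'F',np.round(s['wrist_force'],1)); print(np.round(R.from_quat(np.roll(s['orientation'],-1)).as_matrix(),3)); print(np.round(s['joint_pos'],3)); return s
E
python3 - <<'E'
from h import *
st()
for n in('top','scene'):
    im,P=snap(n,n+'0.png'); print(n,np.round(ray(n,320,200,P),3))
E
```

```text
0.0 [0.1805 0.5454 0.2304] gap 0.08513610578309416 F [ 0.   0.1 -0.3]
[[-0.949  0.314 -0.001]
 [ 0.314  0.949 -0.002]
 [ 0.    -0.002 -1.   ]]
[ 1.111  0.314  0.045  1.304 -0.     1.431]
top [[ 0.433 -0.114  0.982]
 [ 0.112 -0.02  -0.994]]
scene [[ 0.959  0.148  0.956]
 [-0.458 -0.277 -0.845]]
```

View pics/top0.png

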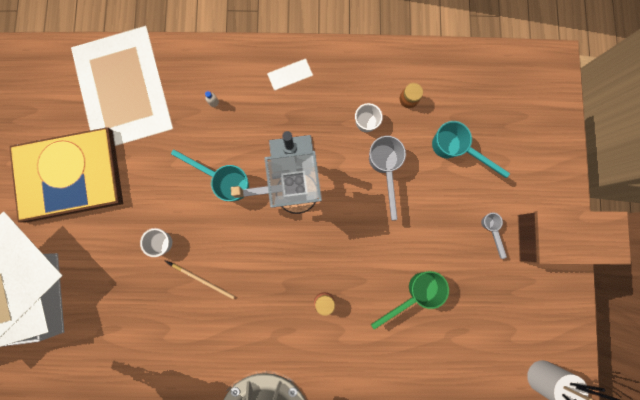

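View pics/scene0.png

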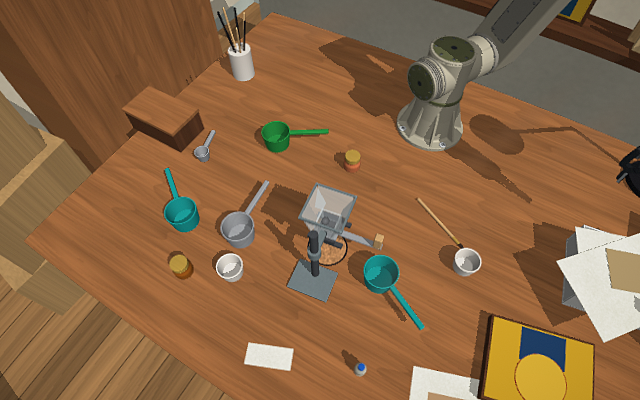

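The top view shows the steel cup at (387,153) with its handle end at (393,218). The hopper is at (293,183) and the knob at (235,191), with a turquoise look-alike at (230,183). In the scene view the cork spot is at about (327,250) and the knob at (379,241). Next I'll zoom in to measure.

```bash
python3 - <<'E'
import cv2,numpy as np
t=cv2.imread('pics/top0.png')[120:225,215:415]; s=cv2.imread('pics/scene0.png')[170:305,210:410]
t=cv2.resize(t,None,fx=4,fy=4,interpolation=3)[:,:800]; cv2.imwrite('pics/tc.png',t)
s=cv2.resize(s,None,fx=4,fy=4,interpolation=3); cv2.imwrite('pics/sc.png',s)
E
```

```text
(no output)
```

View pics/tc.png

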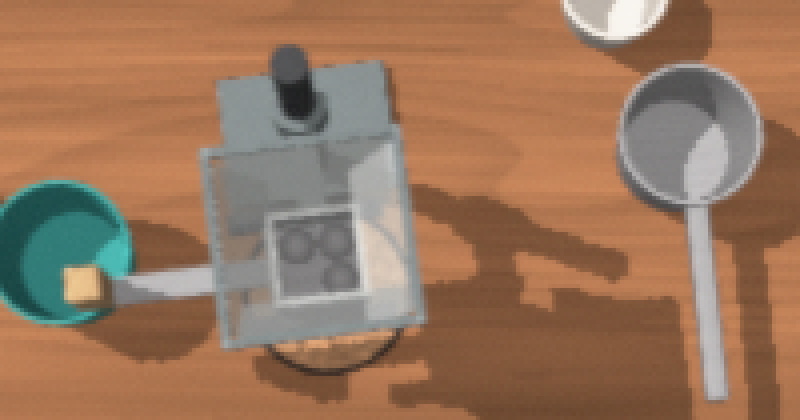

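View pics/sc.png

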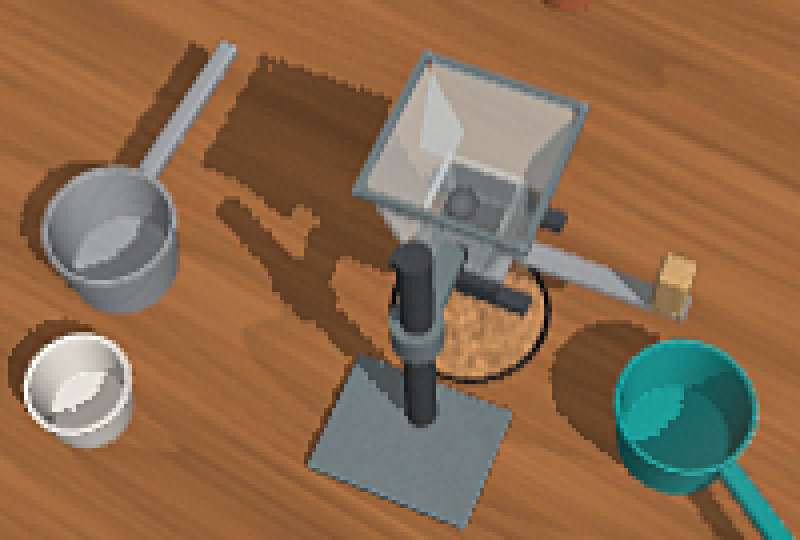

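The crops give the hopper rim corners, knob top, cup rim and handle tip. I'll triangulate these.

```bash
python3 - <<'E'
from h import *
T=lambda u,v,z:onz('top',215+u/4-.4,120+v/4-.4,z)
S=lambda u,v,z:onz('scene',210+u/4-.4,170+v/4-.4,z)
def show(n,pts): 
    m=np.mean(pts,0); print(n,np.round(np.array(pts)[:,:2],4).tolist(),'mean',np.round(m[:2],4))
    return m
a=[T(*p,.212) for p in[(203,150),(400,127),(425,322),(224,348)]]
b=[S(*p,.212) for p in[(530,250),(356,190),(430,54),(587,104)]]
show('ht',a);show('hs',b)
for q in(a,b):
    # corners: back-left, back-right, front-right, front-left
    x=(q[0]+q[1]-q[2]-q[3])[:2]; y=(q[0]+q[3]-q[1]-q[2])[:2]
    print('yaw',np.degrees([np.arctan2(x[1],x[0]),np.arctan2(-y[0],y[1])]),np.linalg.norm(x)/2,np.linalg.norm(y)/2)
print('cork bottom scene', S(470,382,0)[:2],'right',S(550,315,0)[:2],'top cork front',T(332,374,0)[:2],T(265,345,0)[:2],T(403,330,0)[:2])
print('knob t',T(82,283,.155)[:2],'s',S(678,265,.155)[:2])
print('cup t',T(691,134,.06)[:2],'s',S(111,224,.06)[:2])
print('handle end t',T(715,399,.057)[:2],'start',T(697,207,.057)[:2],' s end',S(229,46,.057)[:2],'start',S(152,170,.057)[:2])
E
```

```text
ht [[0.6067, -0.0172], [0.6199, -0.1176], [0.5196, -0.1313], [0.5053, -0.0301]] mean [ 0.5629 -0.074 ]
hs [[0.6031, -0.0127], [0.6188, -0.1144], [0.519, -0.1258], [0.5037, -0.0298]] mean [ 0.5612 -0.0707]
yaw [7.49949855 7.75965046] 0.10174336485135967 0.10174913902406536
yaw [8.14501237 8.93997537] 0.10059218129998454 0.10000532617516447
cork bottom scene [ 0.60837402 -0.04534423] right [ 0.53851484 -0.02269982] top cork front [ 0.50916685 -0.07652446] [ 0.52741128 -0.03320648] [ 0.53806229 -0.12182444]
knob t [0.54528921 0.05400603] s [0.54116742 0.05421769]
cup t [ 0.65484886 -0.29737104] s [ 0.65348053 -0.29480584]
handle end t [ 0.49191593 -0.31108967] start [ 0.60989967 -0.30121468]  s end [ 0.4934519  -0.31047706] start [ 0.60468151 -0.29725333]
```

```bash
python3 -m pendant '[{"fingers":85,"delta_pos":[0,0,0],"angular":[0,0,-0.1025]},{"fingers":85,"delta_pos":[0,0,0],"angular":[0,0,-0.1025]},{"fingers":85,"delta_pos":[0,0,0],"angular":[0,0,-0.1025]},{"fingers":85,"delta_pos":[0,0,0],"angular":[0,0,-0.1025]},{"fingers":85,"delta_pos":[-12.5,-40,0],"angular":[0,0,0]},{"fingers":85,"delta_pos":[-12.5,-40,0],"angular":[0,0,0]},{"fingers":85,"delta_pos":[-12.5,-40,0],"angular":[0,0,0]},{"fingers":85,"delta_pos":[-12.5,-40,0],"angular":[0,0,0]},{"fingers":85,"delta_pos":[-12.5,-40,0],"angular":[0,0,0]},{"fingers":85,"delta_pos":[-12.5,-40,0],"angular":[0,0,0]},{"fingers":85,"delta_pos":[-12.5,-40,0],"angular":[0,0,0]},{"fingers":85,"delta_pos":[-12.5,-40,0],"angular":[0,0,0]}]'
python3 -m pendant '[{"fingers":85,"delta_pos":[-12.5,-40,0],"angular":[0,0,0]},{"fingers":85,"delta_pos":[-12.5,-40,0],"angular":[0,0,0]},{"fingers":85,"delta_pos":[-12.5,-40,0],"angular":[0,0,0]},{"fingers":85,"delta_pos":[-12.5,-40,0],"angular":[0,0,0]},{"fingers":85,"delta_pos":[-12.5,-40,0],"angular":[0,0,0]},{"fingers":85,"delta_pos":[-12.5,-40,0],"angular":[0,0,0]},{"fingers":85,"delta_pos":[-12.5,-40,0],"angular":[0,0,0]},{"fingers":85,"delta_pos":[-12.5,-40,0],"angular":[0,0,0]},{"fingers":85,"delta_pos":[-12.5,-40,0],"angular":[0,0,0]},{"fingers":85,"delta_pos":[-12.5,-40,0],"angular":[0,0,0]},{"fingers":85,"delta_pos":[-12.5,-40,0],"angular":[0,0,0]},{"fingers":85,"delta_pos":[-12.5,-40,0],"angular":[0,0,0]}]'
python3 -m pendant '[{"fingers":85,"delta_pos":[-12.5,-40,0],"angular":[0,0,0]},{"fingers":85,"delta_pos":[-12.5,-40,0],"angular":[0,0,0]},{"fingers":85,"delta_pos":[0,0,20],"angular":[0,0,0]},{"fingers":85,"delta_pos":[0,0,20],"angular":[0,0,0]},{"fingers":85,"delta_pos":[0,0,0],"angular":[0,0,0]}]'
python3 - <<'E'
from h import *
st(); im,P=snap('wrist','w1.png')
E
```

```text
clock: 1.3
tcp_pos: [0.3092, 0.2346, 0.2311]
orientation: [-0.0, -0.045, 0.999, 0.0]
wrist_force: [1.0, 0.5, 0.8]
finger_gap: 0.0849
clock: 2.5
tcp_pos: [0.502, -0.23, 0.2308]
orientation: [-0.0, -0.045, 0.999, 0.0]
wrist_force: [1.6, -0.2, 0.6]
finger_gap: 0.0853
clock: 3.0
tcp_pos: [0.5321, -0.3049, 0.1874]
orientation: [-0.003, -0.045, 0.999, 0.002]
wrist_force: [-0.1, 0.4, -0.8]
finger_gap: 0.0847
3.0 [ 0.5321 -0.3049  0.1874] gap 0.0847294985653689 F [-0.1  0.4 -0.8]
[[-0.996 -0.089 -0.005]
 [-0.089  0.996  0.004]
 [ 0.005  0.005 -1.   ]]
[-0.651  0.408  0.076  1.246  0.    -0.741]
```

View pics/w1.png

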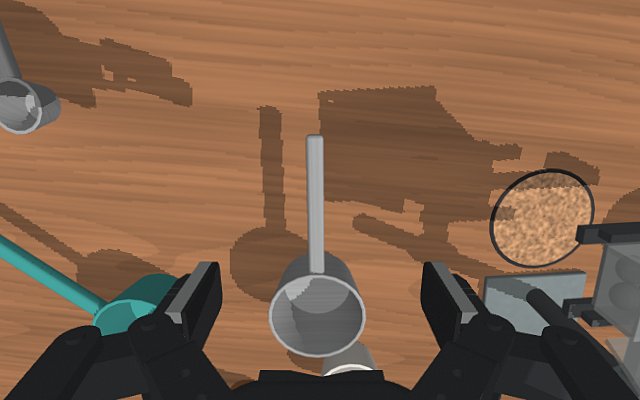

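The wrist view shows the handle from (314,136) to (317,272), the cup rim centre at about (317,315), and the whole cork spot, an ellipse centred near (543,218). I'll measure those from this view.

```bash
python3 - <<'E'
from h import *
W=lambda u,v,z:np.round(onz('wrist',u,v,z)[:2],4)
print('rim',W(317,315,.06),'tip',W(314.5,136,.057),'mid',W(315.5,200,.057),'start',W(316.5,270,.057))
im=cv2.imread('pics/w1.png')
# cork: outline points extremes
pts=[(490.5,225),(594.5,205),(550,169),(537,267.5),(505,186),(585,242)]
q=np.array([onz('wrist',*p,0.)[:2] for p in pts])
A=np.c_[2*q,np.ones(len(q))]; s=np.linalg.lstsq(A,(q**2).sum(1),rcond=None)[0]
print('cork',s[:2],'r',np.sqrt(s[2]+s[:2]@s[:2]))
E
```

```text
rim [ 0.653  -0.2978] tip [ 0.4912 -0.3139] mid [ 0.5436 -0.3086] start [ 0.6084 -0.3021]
cork [ 0.56279937 -0.07180015] r 0.05587340148936493
```

```bash
python3 -m pendant '[{"fingers":85,"delta_pos":[3,-4,25],"angular":[0,0,0]},{"fingers":60,"delta_pos":[0,0,30],"angular":[0,0,0]},{"fingers":40,"delta_pos":[0,0,30],"angular":[0,0,0]},{"fingers":40,"delta_pos":[0,0,30],"angular":[0,0,0]},{"fingers":40,"delta_pos":[0,0,20],"angular":[0,0,0]},{"fingers":40,"delta_pos":[0,0,15],"angular":[0,0,0]},{"fingers":40,"delta_pos":[0,0,4],"angular":[0,0,0]},{"fingers":40,"delta_pos":[0,0,0],"angular":[0,0,0]},{"fingers":40,"delta_pos":[0,0,0],"angular":[0,0,0]}]' 70
python3 -c "
from h import *
st()"
```

```text
clock: 3.95
tcp_pos: [0.5322, -0.3105, 0.0388]
orientation: [0.001, -0.045, 0.999, -0.001]
wrist_force: [-0.2, -0.2, 0.5]
finger_gap: 0.0396
3.95 [ 0.5322 -0.3105  0.0388] gap 0.03964310430785435 F [-0.2 -0.2  0.5]
[[-0.996 -0.09   0.002]
 [-0.09   0.996 -0.001]
 [-0.002 -0.001 -1.   ]]
[-0.658  0.508 -0.151  0.91   0.    -0.749]
```

```bash
python3 -m pendant '[{"fingers":25,"delta_pos":[3,0,6],"angular":[0,0,0]},{"fingers":5,"delta_pos":[0,0,0],"angular":[0,0,0]},{"fingers":5,"delta_pos":[0,0,0],"angular":[0,0,0]},{"fingers":5,"delta_pos":[0,0,0],"angular":[0,0,0]},{"fingers":5,"delta_pos":[0,0,0],"angular":[0,0,0]},{"fingers":5,"delta_pos":[0,0,0],"angular":[0,0,0]}]' 70
python3 -m pendant '[{"fingers":5,"delta_pos":[0,0,-5],"angular":[0,0,0]},{"fingers":5,"delta_pos":[0,0,-5],"angular":[0,0,0]},{"fingers":5,"delta_pos":[0,0,-5],"angular":[0,0,0]},{"fingers":5,"delta_pos":[0,0,0],"angular":[0,0,0]}]' 70
python3 - <<'E'
from h import *
st(); im,P=snap('wrist','w2.png')
E
```

```text
clock: 4.55
tcp_pos: [0.528, -0.3102, 0.0313]
orientation: [-0.0, -0.045, 0.999, 0.0]
wrist_force: [-2.7, -0.1, 2.4]
finger_gap: 0.0124
clock: 4.95
tcp_pos: [0.529, -0.3108, 0.0474]
orientation: [0.001, -0.045, 0.999, -0.001]
wrist_force: [0.5, 0.0, -1.5]
finger_gap: 0.0129
4.95 [ 0.529  -0.3108  0.0474] gap 0.012865357169708132 F [ 0.5  0.  -1.5]
[[-0.996 -0.09   0.002]
 [-0.09   0.996 -0.001]
 [-0.001 -0.001 -1.   ]]
[-0.662  0.496 -0.148  0.925  0.    -0.752]
```

View pics/w2.png

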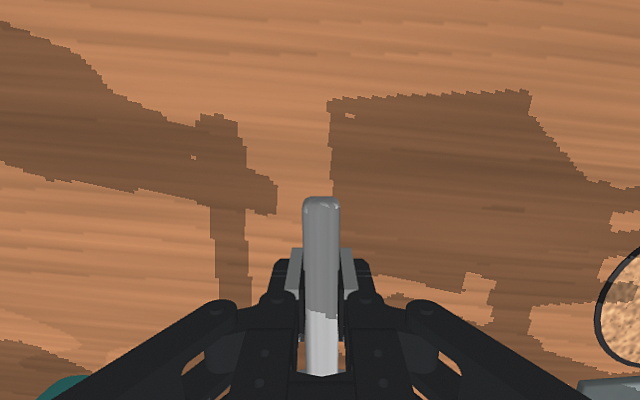

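```bash
python3 -m pendant '[{"fingers":5,"delta_pos":[10,0,0],"angular":[0,0,-0.02]},{"fingers":5,"delta_pos":[20,0,0],"angular":[0,0,-0.029]},{"fingers":5,"delta_pos":[20,0,0],"angular":[0,0,0]},{"fingers":5,"delta_pos":[8.6,10,0],"angular":[0,0,0]},{"fingers":5,"delta_pos":[0,25,0],"angular":[0,0,0]},{"fingers":5,"delta_pos":[0,35,0],"angular":[0,0,0]},{"fingers":5,"delta_pos":[0,35,0],"angular":[0,0,0]},{"fingers":5,"delta_pos":[0,35,0],"angular":[0,0,0]},{"fingers":5,"delta_pos":[0,35,0],"angular":[0,0,0]},{"fingers":5,"delta_pos":[0,30,0],"angular":[0,0,0]},{"fingers":5,"delta_pos":[0,20,0],"angular":[0,0,0]},{"fingers":5,"delta_pos":[0,7,0],"angular":[0,0,0]}]' 70
python3 -m pendant '[{"fingers":5,"delta_pos":[0,0,0],"angular":[0,0,0]},{"fingers":5,"delta_pos":[0,0,0],"angular":[0,0,0]}]' 70
python3 - <<'E'
from h import *
st(); a,P=snap('top','t3.png'); b,P=snap('scene','s3.png')
c=lambda im,y,x:cv2.resize(im[y:y+120,x:x+160],None,fx=4,fy=4,interpolation=3)[:,:640]
cv2.imwrite('pics/c3.png',cv2.resize(np.hstack([c(a,140,215),c(b,180,250)]),None,fx=.62,fy=.62))
print(np.round(proj('scene',[.5625,-.072,.06+.016]),1),np.round(proj('top',[.5625,-.072,.076]),1))
E
```

```text
clock: 6.2
tcp_pos: [0.4371, -0.0857, 0.0462]
orientation: [-0.0, -0.071, 0.997, 0.0]
wrist_force: [0.1, -0.0, -1.1]
finger_gap: 0.0128
clock: 6.4
tcp_pos: [0.4387, -0.0884, 0.0465]
orientation: [0.0, -0.069, 0.998, -0.0]
wrist_force: [-0.6, 0.1, -1.7]
finger_gap: 0.0127
6.4 [ 0.4387 -0.0884  0.0465] gap 0.01274899754835258 F [-0.6  0.1 -1.7]
[[-0.99  -0.138  0.001]
 [-0.138  0.99  -0.001]
 [-0.001 -0.001 -1.   ]]
[-0.378  0.219 -0.573  0.778 -0.    -0.517]
[327.3 234.2] [294.8 188.3]
```

View pics/c3.png

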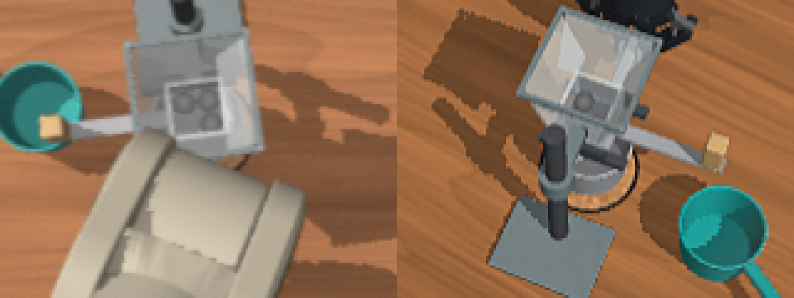

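The cup is under the outlet, so I'll lower it, release it and back off upwards.

```bash
python3 -m pendant '[{"fingers":5,"delta_pos":[0,-0.5,6],"angular":[0,0,0]},{"fingers":5,"delta_pos":[0,0,5],"angular":[0,0,0]},{"fingers":5,"delta_pos":[0,0,3],"angular":[0,0,0]},{"fingers":5,"delta_pos":[0,0,1],"angular":[0,0,0]},{"fingers":5,"delta_pos":[0,0,0.5],"angular":[0,0,0]},{"fingers":5,"delta_pos":[0,0,0],"angular":[0,0,0]}]' 70
python3 -m pendant '[{"fingers":20,"delta_pos":[0,0,0],"angular":[0,0,0]},{"fingers":40,"delta_pos":[0,0,0],"angular":[0,0,0]},{"fingers":40,"delta_pos":[0,0,0],"angular":[0,0,0]},{"fingers":40,"delta_pos":[0,0,-10],"angular":[0,0,0]},{"fingers":40,"delta_pos":[0,0,-30],"angular":[0,0,0]},{"fingers":40,"delta_pos":[10,0,-40],"angular":[0,0,0]},{"fingers":40,"delta_pos":[20,0,-40],"angular":[0,0,0]},{"fingers":40,"delta_pos":[10,0,-10],"angular":[0,0,0]},{"fingers":40,"delta_pos":[0,0,0],"angular":[0,0,0]},{"fingers":40,"delta_pos":[0,0,0],"angular":[0,0,0]}]'
python3 - <<'E'
from h import *
st(); im,P=snap('wrist','w4.png')
b,P=snap('scene','s4.png')
cv2.imwrite('pics/c4.png',np.hstack([im[:, 100:600],cv2.resize(b[200:270,280:340],None,fx=5,fy=5)[:350].repeat(1,0)[:400] if 0 else np.vstack([cv2.resize(b[200:270,290:350],None,fx=5,fy=5,interpolation=3),np.zeros((50,300,3),np.uint8)])]))
E
```

```text
clock: 7.1
tcp_pos: [0.4377, -0.0882, 0.0309]
orientation: [-0.0, -0.069, 0.998, -0.0]
wrist_force: [-3.5, -1.6, 4.2]
finger_gap: 0.013
clock: 8.1
tcp_pos: [0.3985, -0.0936, 0.1605]
orientation: [0.0, -0.069, 0.998, -0.0]
wrist_force: [0.2, -0.7, -0.7]
finger_gap: 0.0397
8.1 [ 0.3985 -0.0936  0.1605] gap 0.03972076021526656 F [ 0.2 -0.7 -0.7]
[[-0.99  -0.138  0.001]
 [-0.138  0.99   0.   ]
 [-0.001 -0.    -1.   ]]
[-0.428  0.031 -0.476  1.063  0.    -0.567]
```

View pics/c4.png

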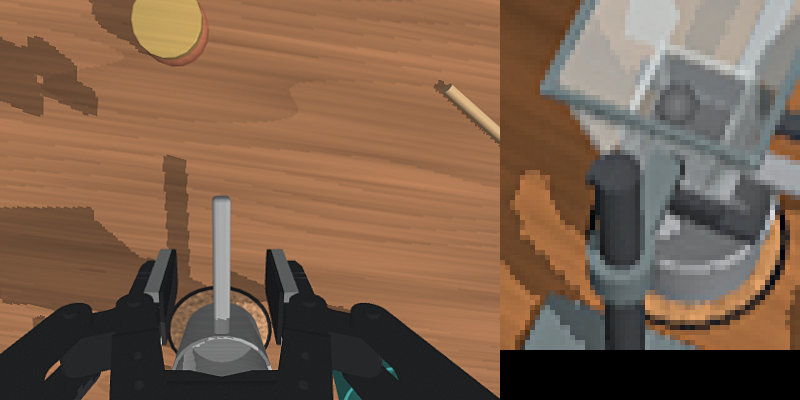

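The left side of the picture shows the handle tip at wrist pixel (322,197), its root at about (322,333), and the cup inside the cork ring. I'll check how well it's centred.

```bash
python3 - <<'E'
from h import *
W=lambda u,v,z:onz('wrist',u,v,z)[:2]
t,r=W(322,197,.057),W(322.5,328,.057); d=(r-t)/np.linalg.norm(r-t)
print(t,r,'yaw',np.degrees(np.arctan2(d[1],d[0])),'cup',t+.165*d)
q=np.array([W(*p,.06) for p in[(275,362),(290,346),(305,339),(322,336),(340,339),(358,347),(370,362)]])
s=np.linalg.lstsq(np.c_[2*q,np.ones(len(q))],(q**2).sum(1),rcond=None)[0]; print('rim fit',s[:2],np.sqrt(s[2]+s[:2]@s[:2]))
q=np.array([W(*p,0) for p in[(270,316),(285,299),(320,287),(352,293),(370,317)]])
s=np.linalg.lstsq(np.c_[2*q,np.ones(len(q))],(q**2).sum(1),rcond=None)[0]; print('cork fit',s[:2],np.sqrt(s[2]+s[:2]@s[:2]))
E
```

```text
[ 0.39678556 -0.09292596] [ 0.5109396  -0.07631836] yaw 8.277547671187435 cup [ 0.56006664 -0.06917117]
rim fit [ 0.56112071 -0.06903711] 0.04465319605596514
cork fit [ 0.560309   -0.07089784] 0.05454444749231026
```

```bash
python3 -m pendant '[{"fingers":50,"delta_pos":[0,20,-20],"angular":[0,0,0]},{"fingers":50,"delta_pos":[0,35,-25],"angular":[0,0,0]},{"fingers":50,"delta_pos":[0,35,0],"angular":[0,0,0]},{"fingers":50,"delta_pos":[0,30,0],"angular":[0,0,0]},{"fingers":50,"delta_pos":[-20,6.5,0],"angular":[0,0,0]},{"fingers":50,"delta_pos":[-40,0,0],"angular":[0,0,0]},{"fingers":50,"delta_pos":[-40,0,0],"angular":[0,0,0]},{"fingers":50,"delta_pos":[-40,0,0],"angular":[0,0,0]},{"fingers":50,"delta_pos":[-24.5,0,0],"angular":[0,0,0]},{"fingers":50,"delta_pos":[0,0,0],"angular":[0,0,0]},{"fingers":50,"delta_pos":[0,0,0],"angular":[0,0,0]}]'
python3 - <<'E'
from h import *
st(); im,P=snap('wrist','w5.png'); print(proj('wrist',[.5435,.0545,.155]))
E
```

```text
clock: 9.3
tcp_pos: [0.5432, 0.0548, 0.2035]
orientation: [-0.002, -0.07, 0.998, 0.0]
wrist_force: [-0.9, 1.1, 0.1]
finger_gap: 0.0501
9.3 [0.5432 0.0548 0.2035] gap 0.05007467844824704 F [-0.9  1.1  0.1]
[[-0.99  -0.139 -0.004]
 [-0.139  0.99   0.   ]
 [ 0.004  0.001 -1.   ]]
[-0.047  0.27  -0.081  1.224  0.    -0.186]
[320.92751457 227.4716541 ]
```

View pics/w5.png

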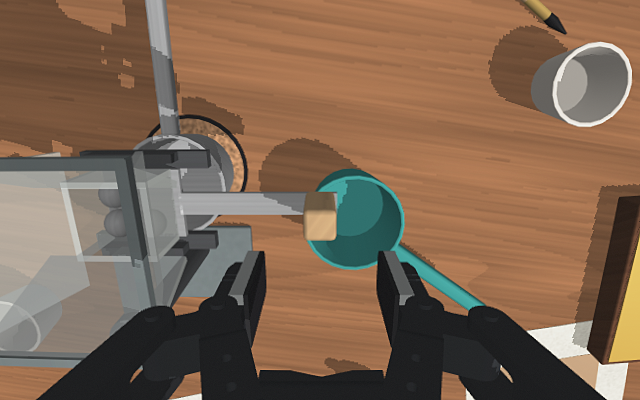

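The knob top is at about (321,225) and was predicted at (321,227), so I can descend and grip it.

```bash
python3 -m pendant '[{"fingers":50,"delta_pos":[0,0,20],"angular":[0,0,0]},{"fingers":50,"delta_pos":[0,0,30],"angular":[0,0,0]},{"fingers":50,"delta_pos":[0,0,22],"angular":[0,0,0]},{"fingers":50,"delta_pos":[0,0,6],"angular":[0,0,0]},{"fingers":50,"delta_pos":[0,0,0],"angular":[0,0,0]},{"fingers":10,"delta_pos":[0,0,0],"angular":[0,0,0]},{"fingers":10,"delta_pos":[0,0,0],"angular":[0,0,0]},{"fingers":10,"delta_pos":[0,0,0],"angular":[0,0,0]},{"fingers":10,"delta_pos":[0,0,0],"angular":[0,0,0]},{"fingers":10,"delta_pos":[0,0,0],"angular":[0,0,0]}]' 40
python3 -c "
from h import *
st()"
```

```text
clock: 10.35
tcp_pos: [0.5447, 0.0544, 0.1294]
orientation: [0.001, -0.07, 0.998, -0.0]
wrist_force: [-0.9, -0.9, 5.8]
finger_gap: 0.0194
10.35 [0.5447 0.0544 0.1294] gap 0.019438337433718766 F [-0.9 -0.9  5.8]
[[-0.99  -0.139  0.003]
 [-0.139  0.99  -0.   ]
 [-0.003 -0.001 -1.   ]]
[-0.047  0.31  -0.215  1.044 -0.    -0.186]
```

```bash
python3 -m pendant '[{"fingers":10,"delta_pos":[0,8,0],"angular":[0,0,0]},{"fingers":10,"delta_pos":[0,15,0],"angular":[0,0,0]},{"fingers":10,"delta_pos":[0,15,0],"angular":[0,0,0]},{"fingers":10,"delta_pos":[0,10,0],"angular":[0,0,0]},{"fingers":10,"delta_pos":[0,6,0],"angular":[0,0,0]},{"fingers":10,"delta_pos":[0,0,0],"angular":[0,0,0]},{"fingers":10,"delta_pos":[0,0,0],"angular":[0,0,0]}]' 40
python3 -m pendant '[{"fingers":10,"delta_pos":[0,3,0],"angular":[0,0,0]},{"fingers":10,"delta_pos":[0,0,0],"angular":[0,0,0]}]' 40
python3 -m pendant '[{"fingers":10,"delta_pos":[0,2,0],"angular":[0,0,0]},{"fingers":10,"delta_pos":[0,0,0],"angular":[0,0,0]}]' 40
```

```text
clock: 11.05
tcp_pos: [0.5371, 0.1087, 0.1294]
orientation: [0.001, -0.07, 0.998, 0.0]
wrist_force: [-1.3, 1.8, 7.4]
finger_gap: 0.019
clock: 11.25
tcp_pos: [0.5369, 0.1102, 0.1294]
orientation: [0.001, -0.069, 0.998, -0.001]
wrist_force: [-1.2, -3.6, 6.8]
finger_gap: 0.0194
clock: 11.45
tcp_pos: [0.5368, 0.1102, 0.1294]
orientation: [0.001, -0.069, 0.998, -0.003]
wrist_force: [-1.5, -10.1, 6.2]
finger_gap: 0.0191
```

The shutter has hit its open stop: force is rising and motion has ceased, after about 56 mm of travel. I'll wait, then check for the balls.

```bash
python3 -m pendant '[{"fingers":10,"delta_pos":[0,0,0],"angular":[0,0,0]},{"fingers":10,"delta_pos":[0,0,0],"angular":[0,0,0]},{"fingers":10,"delta_pos":[0,0,0],"angular":[0,0,0]},{"fingers":10,"delta_pos":[0,0,0],"angular":[0,0,0]},{"fingers":10,"delta_pos":[0,0,0],"angular":[0,0,0]},{"fingers":10,"delta_pos":[0,0,0],"angular":[0,0,0]},{"fingers":10,"delta_pos":[0,0,0],"angular":[0,0,0]},{"fingers":10,"delta_pos":[0,0,0],"angular":[0,0,0]},{"fingers":10,"delta_pos":[0,0,0],"angular":[0,0,0]},{"fingers":10,"delta_pos":[0,0,0],"angular":[0,0,0]},{"fingers":10,"delta_pos":[0,0,0],"angular":[0,0,0]},{"fingers":10,"delta_pos":[0,0,0],"angular":[0,0,0]}]' 40
python3 - <<'E'
from h import *
a,P=snap('top','t6.png'); b,P=snap('scene','s6.png')
f=lambda im,y,x:cv2.resize(im[y:y+80,x:x+80],None,fx=5,fy=5,interpolation=3)
cv2.imwrite('pics/c6.png',np.hstack([f(a,145,255),f(b,190,285)]))
E
```

```text
clock: 12.65
tcp_pos: [0.5369, 0.1103, 0.1294]
orientation: [0.001, -0.069, 0.998, -0.003]
wrist_force: [0.1, -9.7, 6.2]
finger_gap: 0.019
```

View pics/c6.png

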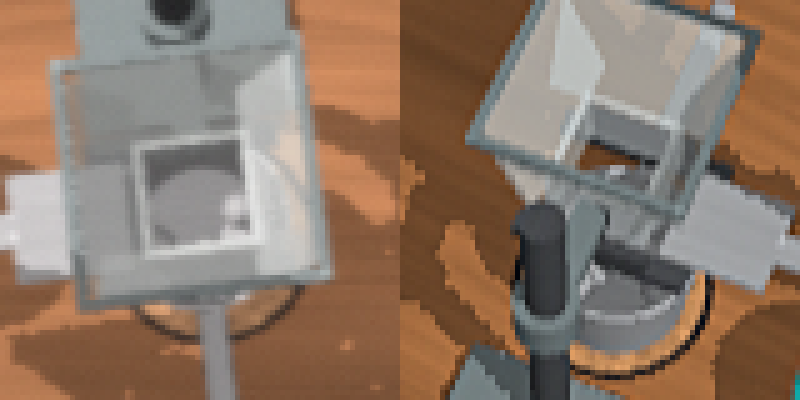

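In the top view the throat (190,190 in the crop) is empty and the cup is standing underneath. Next I'll push the shutter shut.

```bash
python3 -m pendant '[{"fingers":10,"delta_pos":[0,-8,0],"angular":[0,0,0]},{"fingers":10,"delta_pos":[0,-15,0],"angular":[0,0,0]},{"fingers":10,"delta_pos":[0,-15,0],"angular":[0,0,0]},{"fingers":10,"delta_pos":[0,-12,0],"angular":[0,0,0]},{"fingers":10,"delta_pos":[0,-8,0],"angular":[0,0,0]},{"fingers":10,"delta_pos":[0,0,0],"angular":[0,0,0]},{"fingers":10,"delta_pos":[0,0,0],"angular":[0,0,0]}]' 40
python3 -m pendant '[{"fingers":10,"delta_pos":[0,-3,0],"angular":[0,0,0]},{"fingers":10,"delta_pos":[0,0,0],"angular":[0,0,0]}]' 40
python3 -m pendant '[{"fingers":10,"delta_pos":[0,-2,0],"angular":[0,0,0]},{"fingers":10,"delta_pos":[0,0,0],"angular":[0,0,0]}]' 40
python3 -m pendant '[{"fingers":10,"delta_pos":[0,-1,0],"angular":[0,0,0]},{"fingers":10,"delta_pos":[0,0,0],"angular":[0,0,0]}]' 40
```

```text
clock: 13.45
tcp_pos: [0.5447, 0.0546, 0.1294]
orientation: [0.001, -0.069, 0.998, -0.001]
wrist_force: [-0.8, -2.4, 6.3]
finger_gap: 0.0194
clock: 13.65
tcp_pos: [0.545, 0.0524, 0.1294]
orientation: [0.001, -0.07, 0.998, -0.0]
wrist_force: [-1.4, 0.3, 5.5]
finger_gap: 0.0195
clock: 13.85
tcp_pos: [0.5452, 0.0507, 0.1294]
orientation: [0.001, -0.07, 0.998, 0.0]
wrist_force: [-2.0, 0.1, 7.3]
finger_gap: 0.0193
clock: 14.05
tcp_pos: [0.5452, 0.0506, 0.1294]
orientation: [0.001, -0.07, 0.998, 0.001]
wrist_force: [-1.5, 5.0, 7.7]
finger_gap: 0.0191
```

```bash
python3 -m pendant '[{"fingers":10,"delta_pos":[0,-1,0],"angular":[0,0,0]},{"fingers":10,"delta_pos":[0,0,0],"angular":[0,0,0]},{"fingers":10,"delta_pos":[0,1.5,0],"angular":[0,0,0]},{"fingers":50,"delta_pos":[0,0,0],"angular":[0,0,0]},{"fingers":50,"delta_pos":[0,0,0],"angular":[0,0,0]},{"fingers":50,"delta_pos":[0,0,0],"angular":[0,0,0]},{"fingers":50,"delta_pos":[0,0,-15],"angular":[0,0,0]},{"fingers":50,"delta_pos":[0,0,-35],"angular":[0,0,0]},{"fingers":50,"delta_pos":[0,0,-40],"angular":[0,0,0]},{"fingers":50,"delta_pos":[0,40,-20],"angular":[0,0,0]},{"fingers":50,"delta_pos":[0,40,0],"angular":[0,0,0]},{"fingers":50,"delta_pos":[0,0,0],"angular":[0,0,0]}]' 40
python3 -m pendant '[{"fingers":50,"delta_pos":[30,30,0],"angular":[0,0,0]},{"fingers":50,"delta_pos":[30,30,0],"angular":[0,0,0]},{"fingers":50,"delta_pos":[30,20,0],"angular":[0,0,0]},{"fingers":50,"delta_pos":[0,0,0],"angular":[0,0,0]}]'
python3 - <<'E'
from h import *
a,P=snap('top','t7.png'); b,P=snap('scene','s7.png')
f=lambda im,y,x:cv2.resize(im[y:y+120,x:x+110],None,fx=3.6,fy=3.6,interpolation=3)
cv2.imwrite('pics/c7.png',np.hstack([f(a,130,215),f(b,185,285)]))
E
```

```text
clock: 15.25
tcp_pos: [0.533, 0.1326, 0.2387]
orientation: [0.001, -0.072, 0.997, 0.001]
wrist_force: [0.2, 0.8, -0.3]
finger_gap: 0.05
clock: 15.65
tcp_pos: [0.4291, 0.1968, 0.2375]
orientation: [-0.001, -0.071, 0.997, -0.0]
wrist_force: [0.1, 0.4, 0.1]
finger_gap: 0.0501
```

View pics/c7.png

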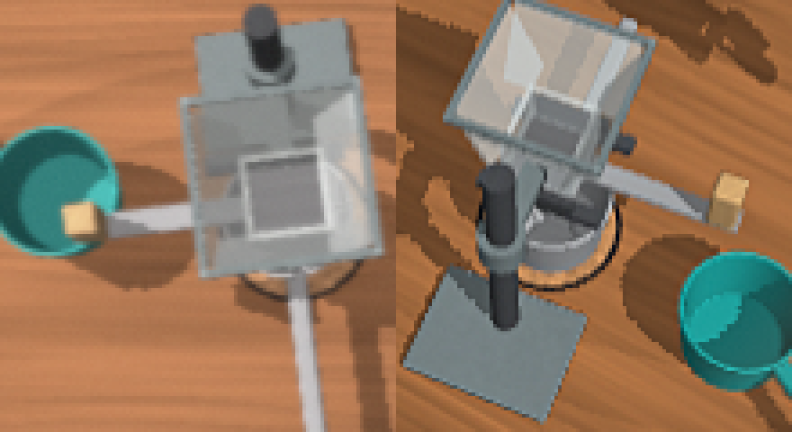

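```bash
python3 -c "
from workcell import env
print(env.hand_in())"
```

```text
the job is handed in; nothing more can be done
None
```

I stood the large steel cup under the hopper outlet and let go of it. I then pulled the shutter open to its stop, waited over a second, pushed it shut against its other stop and backed the arm away. The job was handed in at about 16 s on the robot's clock.

- **Cup position:** after release, the cup measured within about 2 mm of the cork spot's centre. The last pictures show it still standing there.
- **Shutter:** it moved 60 mm from the open stop to the shut stop, with contact force felt at both ends. The last pictures show the knob back in its shut position.
- **Balls:** the hopper throat is empty and no balls show on the table around the cup. I never saw the balls inside the cup directly, because the closed shutter hides them, so that part is inferred.
- **Forces:** wrist-force readings stayed at about 10 N or below. No check failed or disagreed.

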